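Level the spice shelf under pressure

ROBOT

A 6-joint arm with a two-finger parallel gripper is mounted at the origin on a cart in front of the work surface, level with it; the furniture and walls round the work are solid. World frame = base frame: x ahead of the robot, y to its left, z up, the work surface at z = 0. Lengths are in m, angles in degrees, forces in N, time in s.
With the tool pointing down it reaches from about 0.4 to 0.825 m from the base axis. Payload 7 kg.
Tool frame: the origin (TCP) lies at the centre of the arm's flange, where the gripper is bolted on; the fingertips stand 178 mm ahead of it and the grasp point (between the pads) lies 159 mm ahead of it (r.tips_ahead is the z of the fingertips in the tool frame, in m); z points along the fingers, y is the line along which they close (so a half turn about z gives the same grasp; the last joint's range is limited). The gripper opens to 88 mm and grips with 3 to 60 N. Pads are 19 mm wide; open, the fingers measure 130 mm over their backs; the gripper's body (78 mm by 193 mm) begins 47 mm behind the grasp point.
Start: joints at [-50.128, 20.546, 0.682, 0, -70.136, -16.507], TCP at [0.268, -0.62, 0.405] pointing down, gripper open.
Joint ranges: [-176.03, 176.03], [-82.01, 121.73], [-58.28, 71.71], [-173.87, 95.51], [-174.79, -0.11], [-173.66, 173.66]. Speed limits (degrees/s): [136.94, 136.94, 172.46, 180, 180, 180].

INTERFACE

Orientations are given as [roll, pitch, yaw] about the fixed x, y, z axes, in that order (R = Rz(yaw) Ry(pitch) Rx(roll)).
In Python, from plant import r gives the robot as it stands. The module is installed in compiled form; this text tells all that it offers.
- The arm moves only by the shell command python3 -m pendant 'ROWS' [FORCE]. ROWS is JSON, a list that holds one entry, the list of rows, each a list of 7 numbers: the shift along the tool's x, y, z in m, then the turn, a rotation vector about the tool's x, y, z in degrees, then the gripper command: -1 is shut, 1 is fully open, values between are in proportion. A call has 1 to 5 rows; each row is the pose to reach, as a shift and turn from the pose commanded when the call began, along the tool's axes at that moment; what a row does not reach only later rows make up. A row lasts 1/10 s, in which the tool goes at most 50 mm and 8.59 degrees, less where a joint would pass 70% of its speed; a pose out of reach is approached as far as the arm can. A call with a gripper value outside its range is refused whole. The fingers move at their own pace and stop on an object; FORCE is the grip in N (left out, the last holds). Time passes only in rows, so rows that repeat a pose let the fingers close. It gives the time, the measured TCP pose, the force, the opening and the grip force at its end, in the units of the state.
- r.get_state(): the state, without advancing time (a new reading comes with each control period).
- r.capture(name): name is "scene" or "top" or "wrist"; returns the picture (400x640x3 uint8, red, green, blue); there is no depth.
- r.camera_params(name): a dict with "fx", "fy", "cx", "cy" (pixels), "dist_coeffs" ([k1, k2, p1, p2, k3] as OpenCV has them; the pictures are not rectified), "R" (3x3) and "t" (3): a world point X has camera coordinates R X + t. Camera axes: x right, y down, z forward; pixel columns grow to the right and rows downward; lengths in m; the calibration is good to about 2 mm. A picture is of the moment at which its call begins: read the wrist's pose just before it. camera_params takes no time and is no camera call; for the wrist camera it gives the pose at the moment of the call.
- r.close_job(): hands the job in; it is judged then, once.
The state is a dict: "time_s": time; "joints": joint angles; "qd": joint speeds; "joint_torque": joint torques, N m; "tcp_pos": TCP position; "eef_rot": TCP orientation; "contact_force": force on the tool from outside, world axes, zero at the start; "moment": the same for the moment, N m; "gripper_width": finger opening in m; "gripper_force": force on a finger pad.
Only numpy, scipy, OpenCV 4.12 (cv2) and the standard library are available. Lean on these libraries where they do the work, as an engineer would, in place of code of your own. Each camera call takes 0.05 s, during which the arm holds its last target. There are 200 camera calls.

TASK

Lay the yellow spirit level, vial up, lengthwise on the board of the small wooden spice shelf and let go of it. Then take the red knob at the shelf's right end, press it down until you feel the red levelling foot below it seat firmly on the worktop, and while you keep pressing turn the knob until the bubble rests between the two black lines of the vial. Finish while still holding the knob pressed down with the bubble centred; leave the shelf standing on its cork strip and do not disturb the cartons and the spice jar.

Things in the scene. Friction and masses are not known exactly. Their poses are not given: they have to be found in the camera images.
- shelf: Loose wooden shelf: board 150 (x) x 340 (y) x 16 mm, +y its left end; origin on the centre line, mid-length, 66 mm below the board's top. Firm legs at y +125 mm, x +-52, ending at the origin's height. At y -125, x +-52 two sprung feet (0.25 N/mm together) hold the right end too high; 7 to 10 N on the knob brings the levelling foot between them (x 0) to the worktop.
- shelf_spot (a point): Point on the board's top face where the level may well lie: on the centre line, 30 mm from mid-length towards the left (+y) end, 155 mm from the knob's axis.
- strip: Cork strip fixed on the worktop under the two left legs, 150 x 44 mm, 3 to 6 mm proud of the worktop (unknown, so the level setting is too). Origin under its centre, 125 mm left of the shelf's origin (along shelf y) at the start; axes parallel to the shelf's.
- level_mid (a point): Centre (half-way up) of the loose yellow spirit level, about 0.25 kg: 24 mm wide (x), 150 long (y), 30 high (z), the vial bulging 5 mm above the middle of its top. Lies on the worktop left of the shelf, its length roughly along world x. Grasp it across its width from above.
- level: The same spirit level; origin at the centre of its underside (15 mm below its centre), y along its length, z up.
- bubble (a joint): White bubble (14 mm long) in the green vial: metres from the middle, + towards the level's own +y end, at most 22 mm. It drifts to the higher end, 0.5 mm per mrad of tilt, and settles in about 1.5 s. The black lines lie 11 mm either side of the middle: the bubble is between them within +-4 mm.
- knob_grip (a point): Centre of the red round knob: 36 mm across, 26 mm high, upright axis, 42 mm above the board's top at its right end (shelf x 0, y -125 mm), 29 mm free below it. Press with 12 to 16 N. Sprung: it sinks up to 12 mm towards the board at 1.5 N/mm. Grasp it across from above in any yaw.
- cap: The red knob itself; origin at the centre of its underside, 13 mm below its centre.
- knob (a joint): Turn of the knob, 0 to 2.2 rad, growing clockwise seen from above; stays where left (friction 0.2 N m). Clockwise drives the foot down 6 mm per rad: with the foot on the worktop this lifts the shelf's right end and the knob by 6 mm per rad and moves the bubble 12 mm per rad towards the right end. The foot starts too short: 0.7 to 1.5 rad clockwise are needed.
- foot: The red levelling foot under the knob, a disc 32 mm across; origin at the centre of its sole, which stands clear of the worktop until the knob is pressed.
- tea_box: Red carton 102 x 53 x 60 mm behind the shelf, bystander; origin under its centre.
- green_box: Green carton 107 x 55 x 52 mm, bystander; origin under its centre.
- paprika_jar: Spice jar with a red cap, 42 mm across, 108 mm high, bystander; origin under its centre.
- salt_box: Upright green and cream carton, 46 x 67 x 143 mm, bystander behind the shelf; origin under its centre.

How it is judged:
By the outcome, as a careful person would: the job done as asked, in the order asked, and still so for the second after the job is handed in, while the arm keeps its last pose, push and grip.
It also fails if it takes over 67 s, if anything falls off the work surface, if the arm or the gripper's body presses on something with over 40 N, if the wrist force passes 120 N, or if a joint passes its speed limit or range.

## Working session

There is one attempt and no reset: what is moved stays moved. The work goes in short steps, Python scripts to look and compute and a shell command to move; the robot and the scene stay as the last step left them, time stands still between calls to the robot, and variables do not carry over. Pictures are saved under pics/ and viewed, at most 10 in all, crops included, and the job is handed in when it is done.

```bash
mkdir -p pics; cat > h.py <<'E'
import numpy as np, cv2
from plant import r
from scipy.spatial.transform import Rotation as Ro
def ray(p,uv):
    K=np.array([[p["fx"],0,p["cx"]],[0,p["fy"],p["cy"]],[0,0,1.]])
    u=cv2.undistortPoints(np.array([[uv]],float),K,np.array(p["dist_coeffs"],float))[0,0]
    R=np.array(p["R"]);t=np.array(p["t"])
    return -R.T@t, R.T@np.array([u[0],u[1],1.])
def plane(p,uv,z):
    o,d=ray(p,uv); return o+d*(z-o[2])/d[2]
def proj(p,X):
    K=np.array([[p["fx"],0,p["cx"]],[0,p["fy"],p["cy"]],[0,0,1.]])
    return cv2.projectPoints(np.array(X,float).reshape(-1,3),cv2.Rodrigues(np.array(p["R"],float))[0],np.array(p["t"],float),K,np.array(p["dist_coeffs"],float))[0].reshape(-1,2)
def snap(n,f):
    p=r.camera_params(n); im=r.capture(n)
    cv2.imwrite("pics/"+f,cv2.cvtColor(im,cv2.COLOR_RGB2BGR)); return p,im
E
python3 - <<'E'
from h import *
for n in("scene","top"):
    p,im=snap(n,n+"1.png"); print(n,p["fx"],-np.array(p["R"]).T@p["t"])
a=cv2.imread("pics/scene1.png");b=cv2.imread("pics/top1.png")
s=r.get_state();print(s)
E
```

```text
scene 476.38071205824855 [0.15818043 0.66765486 0.97988225]
top 418.8334957220991 [0.49967138 0.02624533 1.15366035]
{'time_s': 0.1, 'joints': array([-5.01290112e+01,  2.05862758e+01,  6.39892023e-01, -1.75586735e-02,
       -7.01373950e+01, -1.65077976e+01]), 'qd': array([ 0.12312897, -0.14417188,  0.10439973, -0.00070451, -0.09591777,
        0.06275498]), 'joint_torque': array([-5.28898472e-04, -5.84163988e+01,  2.93752885e+01,  7.01557070e+00,
        1.02155274e-02, -6.57524765e-05]), 'tcp_pos': array([ 0.26761283, -0.61949242,  0.40383527]), 'eef_rot': array([ 1.79914984e+02, -7.98058766e-03, -1.56642781e+02]), 'contact_force': array([-0.08793974,  0.33041872,  0.05678901]), 'moment': array([ 0.03773342, -0.0264309 , -0.02588705]), 'gripper_force': 0.0, 'gripper_width': 0.08778572932976017}
```

View pics/top1.png

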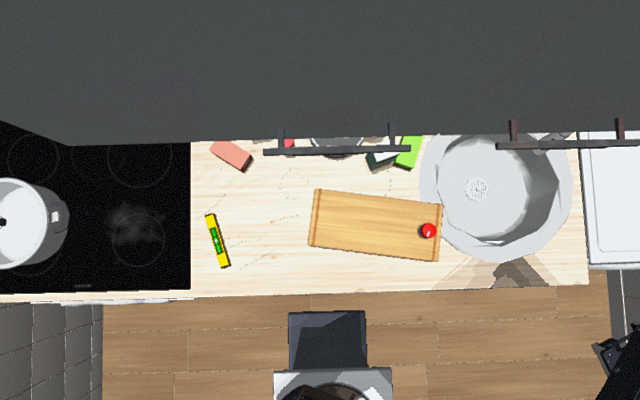

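View pics/scene1.png

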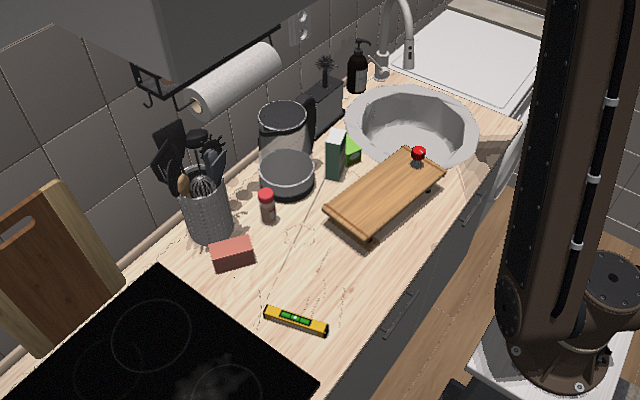

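The top view shows the level at about (217,241), the board's corners at (316,189), (442,205), (437,262) and (309,246), and the knob at (429,230). The scene view shows the shelf clear, with the jar and cartons behind it and the hood over the back.

```bash
python3 - <<'E'
from h import *
for n in("top","scene"):
    p=r.camera_params(n); im=cv2.cvtColor(cv2.imread(f"pics/{n}1.png"),cv2.COLOR_BGR2HSV)
    y=cv2.inRange(im,(24,170,120),(34,255,255)); 
    k,l,st,c=cv2.connectedComponentsWithStats(cv2.morphologyEx(y,cv2.MORPH_CLOSE,np.ones((9,9))))
    i=1+np.argmax(st[1:,4]); pts=np.argwhere(l==i)[:,::-1].astype(np.float32)
    rc=cv2.minAreaRect(pts); bx=cv2.boxPoints(rc); print(n,"level",rc,st[i])
    print(plane(p,rc[0],.03),[plane(p,b,.03)[:2].round(3) for b in bx])
    rd=cv2.inRange(im,(0,200,100),(6,255,255))|cv2.inRange(im,(174,200,100),(180,255,255))
    k,l,st,c=cv2.connectedComponentsWithStats(rd)
    for i in range(1,k):
        if st[i,4]>40: print("red",c[i],st[i],plane(p,c[i],.130))
p=r.camera_params("top")
# left edge corners at z~.07, right end z~.085
C=[plane(p,u,z)[:2] for u,z in(((316,189),.07),((442,205),.08),((437,262),.08),((309,246),.07))]
print(np.round(C,3),np.mean(C,0)); 
d=(C[0]+C[3]-C[1]-C[2])/2; print(np.linalg.norm(d),"shelf y dir",np.degrees(np.arctan2(d[1],d[0])))
E
```

```text
top level ((216.59609985351562, 240.407470703125), (53.74915313720703, 8.769286155700684), 72.6459732055664) [205 214  24  53 448]
[0.5074118  0.29614155 0.03      ] [array([0.573, 0.328]), array([0.58 , 0.306]), array([0.442, 0.264]), array([0.436, 0.287])]
red [428.79230769 229.38461538] [422 223  14  15 130] [ 0.51728652 -0.24633878  0.13      ]
scene level ((312.5, 323.5), (7.0, 1.0), 90.0) [312 320   2   8   9]
[0.4669211  0.28917716 0.03      ] [array([0.473, 0.283]), array([0.471, 0.282]), array([0.461, 0.295]), array([0.463, 0.297])]
red [418.02777778 149.51388889] [412 146  13   9  72] [ 0.51580497 -0.23983602  0.13      ]
[[ 0.633  0.027]
 [ 0.58  -0.297]
 [ 0.434 -0.276]
 [ 0.485  0.049]] [ 0.53309408 -0.12439689]
0.32898406853429657 shelf y dir 80.93344680441129
```

```bash
cat >> h.py <<'E'
def go(x,y,z,yaw,q=True):
    s=r.get_state(); R=Ro.from_euler('xyz',s["eef_rot"],degrees=True)
    T=Ro.from_euler('xyz',[180,0,yaw],degrees=True)
    d=R.inv().apply(np.array([x,y,z])-s["tcp_pos"]); w=(R.inv()*T).as_rotvec(degrees=True)
    print("shift",d.round(4),"rot",w.round(2),"rows>=",round(max(np.linalg.norm(d)/.05,np.linalg.norm(w)/8.59),1))
E
python3 -c "
from h import *
go(.5075,.296,.33,-163)"
```

```text
shift [-0.5832  0.7453  0.0749] rot [ 0.08 -0.01  6.36] rows>= 19.0
```

```bash

python3 -m pendant '[[[-0.03,0.037,0.0,0,0,0,1],[-0.06,0.075,0.005,0,0,0,1],[-0.09,0.112,0.01,0,0,0,1],[-0.12,0.15,0.015,0,0,0,1],[-0.146,0.186,0.019,0,0,0,1]]]'
python3 -m pendant '[[[-0.03,0.037,0.0,0,0,0,1],[-0.06,0.075,0.005,0,0,0,1],[-0.09,0.112,0.01,0,0,0,1],[-0.12,0.15,0.015,0,0,0,1],[-0.146,0.186,0.019,0,0,0,1]]]'
python3 -m pendant '[[[-0.03,0.037,0.0,0,0,0,1],[-0.06,0.075,0.005,0,0,0,1],[-0.09,0.112,0.01,0,0,0,1],[-0.12,0.15,0.015,0,0,0,1],[-0.146,0.186,0.019,0,0,0,1]]]'
python3 -m pendant '[[[-0.03,0.037,0.0,0,0,0,1],[-0.06,0.075,0.005,0,0,0,1],[-0.09,0.112,0.01,0,0,0,1],[-0.12,0.15,0.015,0,0,0,1],[-0.146,0.186,0.019,0,0,0,1]]]'
python3 -c "
from h import *
go(.5075,.296,.33,-163); print(r.get_state()['joints'])"
```

```text
time_s: 0.6
tcp_pos: [0.328, -0.389, 0.385]
eef_rot: [180.0, -0.0, -156.6]
contact_force: [0.9, 0.1, 0.4]
gripper_width: 0.0877
gripper_force: 0.0
time_s: 1.1
tcp_pos: [0.3881, -0.1604, 0.3665]
eef_rot: [180.0, 0.0, -156.6]
contact_force: [0.8, 0.0, 0.2]
gripper_width: 0.0873
gripper_force: 0.0
time_s: 1.6
tcp_pos: [0.4485, 0.0685, 0.3475]
eef_rot: [180.0, 0.0, -156.6]
contact_force: [1.0, -0.4, 0.3]
gripper_width: 0.0874
gripper_force: 0.0
time_s: 2.1
tcp_pos: [0.5089, 0.2971, 0.3279]
eef_rot: [-180.0, -0.0, -156.6]
contact_force: [0.2, -0.3, 0.7]
gripper_width: 0.0879
gripper_force: 0.0
shift [ 0.0017 -0.0005 -0.0021] rot [-0.02 -0.03  6.39] rows>= 0.7
[ 4.92724067e+01  1.60509854e+01 -1.64448692e+01 -2.46829455e-03
 -5.75418851e+01 -1.15886080e+02]
```

```bash

python3 -m pendant '[[[0.002,0,0,0,0,6.4,1],[0.002,0,0,0,0,6.4,1],[0.002,0,0,0,0,6.4,1]]]' | sed -n 1,3p
python3 - <<'E'
from h import *
p,im=snap("wrist","w1.png"); hs=cv2.cvtColor(im,cv2.COLOR_RGB2HSV)
y=cv2.inRange(hs,(22,150,100),(35,255,255))
k,l,st,c=cv2.connectedComponentsWithStats(cv2.morphologyEx(y,cv2.MORPH_CLOSE,np.ones((25,25))))
i=1+np.argmax(st[1:,4]); pts=np.argwhere(l==i)[:,::-1].astype(np.float32)
rc=cv2.minAreaRect(pts); bx=cv2.boxPoints(rc); print(rc,st[i]); P=np.array([plane(p,b,.03)[:2] for b in bx]); print(plane(p,rc[0],.03),P.round(4))
e=[(P[j]-P[j-1]) for j in range(4)]; e=max(e,key=np.linalg.norm); print(np.linalg.norm(e),np.degrees(np.arctan2(e[1],e[0])))
E
```

```text
time_s: 2.4
tcp_pos: [0.5066, 0.2938, 0.3283]
eef_rot: [-180.0, -0.0, -162.9]
((328.5, 197.0), (146.0, 23.0), 90.0) [ 317  124   24  147 3230]
[0.49934912 0.29737583 0.03      ] [[0.4384 0.2676]
 [0.4324 0.2871]
 [0.5694 0.3317]
 [0.5763 0.3092]]
0.14399791312925705 18.016259191999488
```

View pics/w1.png

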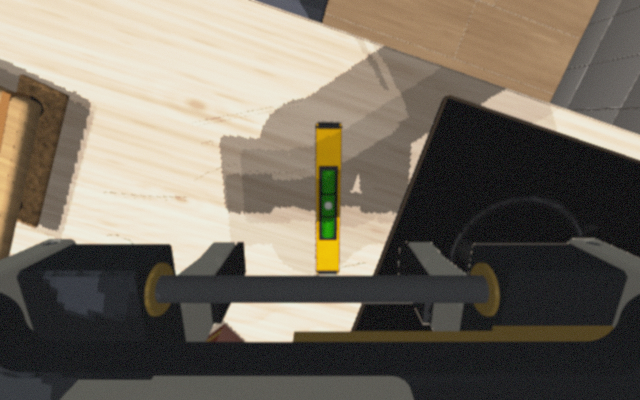

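The wrist picture shows the level upright in view at columns 317–341, rows 122–272, and the vial at rows 168–239 (centre about (328,203)).

```bash
python3 - <<'E'
from h import *
p=r.camera_params("wrist")
print(plane(p,(328.5,203.5),.033),plane(p,(328.5,122),.03),plane(p,(328.5,272.5),.03),plane(p,(328.5,197.5),.03)); print(-np.array(p["R"]).T@p["t"])
x,y=plane(p,(328.5,202),.032)[:2]; print(x,y)
go(x,y,.184,-162.4)
E
```

```text
[0.50500823 0.29885641 0.033     ] [0.43400774 0.27671039 0.03      ] [0.57597034 0.32112823 0.03      ] [0.50012484 0.29739561 0.03      ]
[0.433102   0.27017507 0.30929718]
0.503856514368683 0.2985184344879112
shift [0.0012 0.0057 0.1447] rot [-0.01 -0.02 -0.51] rows>= 2.9
```

```bash

python3 -m pendant '[[[0,0.0057,0.04,0,0,0,1],[0,0.0057,0.08,0,0,0,1],[0,0.0057,0.115,0,0,0,1],[0,0.0057,0.135,0,0,0,1],[0,0.0057,0.1445,0,0,0,1]]]' | sed -n 2,4p
python3 -m pendant '[[[0,0,0,0,0,0,0.3],[0,0,0,0,0,0,-0.2],[0,0,0,0,0,0,-0.7],[0,0,0,0,0,0,-1],[0,0,0,0,0,0,-1]]]' 25
python3 -m pendant '[[[0,0,0,0,0,0,-1],[0,0,0,0,0,0,-1],[0,0,0,0,0,0,-1]]]'
```

```text
tcp_pos: [0.5048, 0.2982, 0.1826]
eef_rot: [-179.9, -0.1, -163.0]
contact_force: [-0.5, -0.6, 0.6]
time_s: 3.45
tcp_pos: [0.5054, 0.2998, 0.185]
eef_rot: [180.0, 0.1, -163.0]
contact_force: [-0.3, 0.5, -1.0]
gripper_width: 0.0532
gripper_force: 0.0
time_s: 3.75
tcp_pos: [0.5052, 0.2997, 0.1842]
eef_rot: [180.0, 0.0, -163.0]
contact_force: [-0.7, 0.6, 0.0]
gripper_width: 0.0292
gripper_force: 0.0
```

```bash

python3 -m pendant '[[[0,0,0,0,0,0,-1],[0,0,0,0,0,0,-1],[0,0,0,0,0,0,-1]]]' | tail -2
python3 -m pendant '[[[0,0,-0.02,0,0,0,-1],[0,0,-0.06,0,0,0,-1],[0,0,-0.11,0,0,0,-1],[0,0,-0.15,0,0,0,-1],[0,0,-0.16,0,0,0,-1]]]'
python3 -c "
from h import *
go(.536,-.06,.35,-99); print(r.get_state()['joints'])"
```

```text
gripper_width: 0.0237
gripper_force: 25.0
time_s: 4.55
tcp_pos: [0.506, 0.3002, 0.3492]
eef_rot: [179.8, 0.4, -163.0]
contact_force: [0.7, 0.1, -2.8]
gripper_width: 0.0239
gripper_force: 25.0
shift [ 0.0766 -0.3533 -0.0025] rot [-5.0e-02  4.4e-01 -6.4e+01] rows>= 7.5
[ 4.97284768e+01  1.47360507e+01 -1.52496196e+01  6.42998648e-02
 -5.95949952e+01 -1.22760548e+02]
```

```bash

python3 -m pendant '[[[0.008,-0.03,0,0,0,-6,-1],[0.016,-0.07,0,0,0,-13,-1],[0.024,-0.11,0,0,0,-20,-1],[0.032,-0.15,0,0,0,-26,-1],[0.038,-0.177,0,0,0,-32,-1]]]' | sed -n 1,3p
python3 -c "
from h import *
go(.536,-.06,.35,-99)"
```

```text
time_s: 5.05
tcp_pos: [0.5198, 0.1169, 0.343]
eef_rot: [179.9, -0.1, -130.8]
shift [ 0.1232 -0.1279 -0.0069] rot [  0.09  -0.09 -31.85] rows>= 3.7
```

```bash

python3 -m pendant '[[[0.025,-0.025,0,0,0,-6,-1],[0.05,-0.05,0,0,0,-13,-1],[0.075,-0.08,0,0,0,-20,-1],[0.1,-0.105,0,0,0,-26,-1],[0.123,-0.128,0,0,0,-32,-1]]]' | sed -n 1,3p
python3 -m pendant '[[[0,0,0,0,0,0,-1],[0,0,0,0,0,0,-1]]]' | sed -n 1,3p
python3 - <<'E'
from h import *
p,im=snap("wrist","w2.png")
snap("scene","s2.png");p,im=snap("top","t2.png")
E
```

```text
time_s: 5.55
tcp_pos: [0.5358, -0.0592, 0.343]
eef_rot: [179.9, -0.0, -98.8]
time_s: 5.75
tcp_pos: [0.5359, -0.0584, 0.3431]
eef_rot: [179.9, -0.0, -99.2]
```

View pics/w2.png

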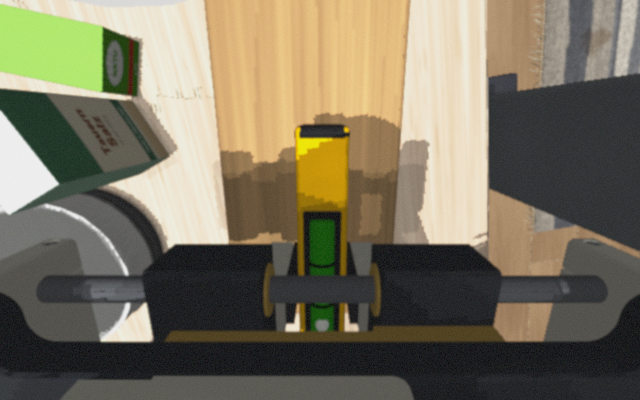

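The picture shows the held level over the board. The board's left edge runs (205,0)–(228,243) and its right edge (411,0)–(398,170), which suggests the right end stands high, so I'll triangulate to get the slope.

```bash
python3 - <<'E'
from h import *
def tri(a,b):
    o1,d1=ray(r.camera_params("top"),a); o2,d2=ray(r.camera_params("scene"),b)
    d1/=np.linalg.norm(d1); d2/=np.linalg.norm(d2)
    s=np.linalg.lstsq(np.c_[d1,-d2],o2-o1,rcond=None)[0]; A=o1+s[0]*d1;B=o2+s[1]*d2
    return ((A+B)/2).round(4),np.linalg.norm(A-B).round(4)
print("knob",tri((428.8,229.4),(418,149.5)))
for a,b in(((316,189),(323,209)),((442,205),(406,147)),((437,262),(446,170)),((309,246),(370,241))): print(tri(a,b))
p=r.camera_params("wrist")
for z in(.07,.085,.1):
  print(z,[plane(p,u,z)[:2].round(4) for u in((205,0),(228,243),(411,0),(398,170))])
E
python3 -c "
import cv2
a=cv2.imread('pics/s2.png')[90:290,260:500];cv2.imwrite('pics/s2c.png',cv2.resize(a,None,fx=3,fy=3,interpolation=2)[:600,:720])"
```

```text
knob (array([ 0.5181, -0.2478,  0.123 ]), np.float64(0.0017))
(array([0.6339, 0.0265, 0.0541]), np.float64(0.0013))
(array([ 0.5805, -0.3047,  0.0578]), np.float64(0.0022))
(array([ 0.4361, -0.2775,  0.071 ]), np.float64(0.005))
(array([0.4817, 0.0475, 0.0614]), np.float64(0.0083))
0.07 [array([ 0.5939, -0.2288]), array([ 0.624 , -0.0395]), array([ 0.4452, -0.2049]), array([ 0.4658, -0.0815])]
0.085 [array([ 0.5897, -0.2231]), array([ 0.618, -0.045]), array([ 0.4498, -0.2006]), array([ 0.4691, -0.0845])]
0.1 [array([ 0.5856, -0.2175]), array([ 0.6121, -0.0505]), array([ 0.4544, -0.1964]), array([ 0.4725, -0.0876])]
```

View pics/s2c.png

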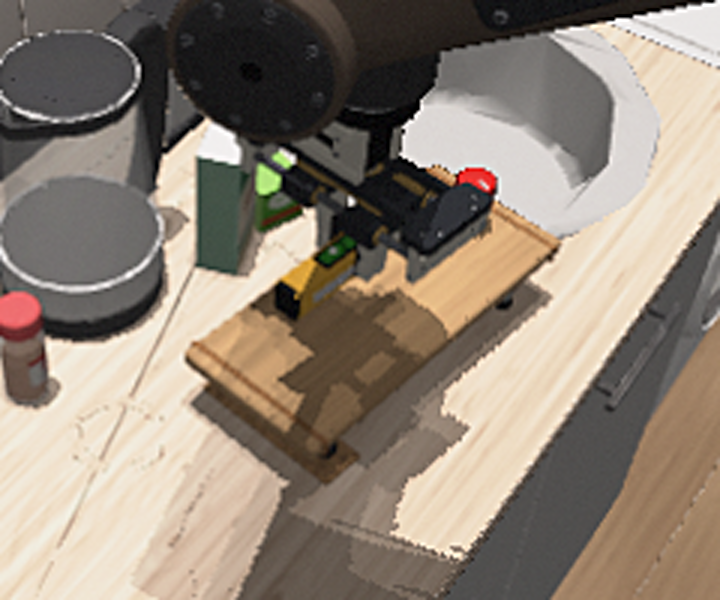

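The shelf crop shows the board clear under the held level. At z=0.07 the edge spacing comes out at 151 mm, so the board is nearly level.

```bash
python3 -c "
from h import *
go(.540,-.094,.265,-99)"
```

```text
shift [ 0.036  -0.0097  0.0787] rot [ 0.04 -0.   -0.05] rows>= 1.7
```

```bash

python3 -m pendant '[[[0.018,-0.005,0.02,0,0,0,-1],[0.036,-0.0097,0.05,0,0,0,-1],[0.036,-0.0097,0.07,0,0,0,-1],[0.036,-0.0097,0.0787,0,0,0,-1],[0.036,-0.0097,0.0787,0,0,0,-1]]]' | sed -n 2,4p
python3 -m pendant '[[[0,0,0,0,0,0,-1],[0,0,0.001,0,0,0,-1],[0,0,0.002,0,0,0,-1],[0,0,0.003,0,0,0,-1]]]' | sed -n 2,4p
python3 -m pendant '[[[0,0,0.001,0,0,0,-1],[0,0,0.002,0,0,0,-1],[0,0,0.003,0,0,0,-1]]]' | sed -n 2,4p
```

```text
tcp_pos: [0.54, -0.0939, 0.2644]
eef_rot: [179.9, -0.0, -99.0]
contact_force: [-0.6, 0.7, -2.6]
tcp_pos: [0.5404, -0.0945, 0.2631]
eef_rot: [-179.9, 0.0, -99.0]
contact_force: [-0.3, 0.5, -2.5]
tcp_pos: [0.5402, -0.0947, 0.2594]
eef_rot: [180.0, 0.0, -99.0]
contact_force: [-0.1, -0.6, -2.5]
```

```bash

for i in 1 2; do :; done
python3 -m pendant '[[[0,0,0.001,0,0,0,-1],[0,0,0.0015,0,0,0,-1],[0,0,0.002,0,0,0,-1]]]' | sed -n 2,4p
python3 -m pendant '[[[0,0,0.001,0,0,0,-1],[0,0,0.0015,0,0,0,-1],[0,0,0.0015,0,0,0,-1]]]' | sed -n 2,4p
```

```text
tcp_pos: [0.5403, -0.0947, 0.2575]
eef_rot: [180.0, -0.0, -99.0]
contact_force: [-1.3, 0.6, 0.9]
tcp_pos: [0.5402, -0.0948, 0.2562]
eef_rot: [-180.0, -0.0, -99.0]
contact_force: [-0.3, -1.8, 0.9]
```

```bash

python3 -m pendant '[[[0,0,0.0005,0,0,0,-0.6],[0,0,0.0005,0,0,0,-0.3],[0,0,0.0005,0,0,0,-0.1],[0,0,0.0005,0,0,0,-0.1],[0,0,0.0005,0,0,0,-0.1]]]' | sed -n 2,6p
python3 -m pendant '[[[0,0,-0.01,0,0,0,-0.1],[0,0,-0.04,0,0,0,0.2],[0,0,-0.08,0,0,0,0.5],[0,0,-0.11,0,0,0,1],[0,0,-0.11,0,0,0,1]]]' | sed -n 2,5p
python3 - <<'E'
from h import *
p,im=snap("wrist","w3.png"); p,im=snap("top","t3.png")
go(.5178,-.2475,.33,-99); print(r.get_state()["joints"])
E
```

```text
tcp_pos: [0.5403, -0.0945, 0.2554]
eef_rot: [-180.0, 0.0, -99.0]
contact_force: [-0.1, 0.1, -0.5]
gripper_width: 0.039
gripper_force: 0.0
tcp_pos: [0.5415, -0.0947, 0.3711]
eef_rot: [-179.5, 0.1, -99.0]
contact_force: [-0.5, 0.1, -0.4]
gripper_width: 0.0661
shift [ 0.1545 -0.0019  0.0366] rot [-0.13  0.06 -0.04] rows>= 3.2
[ 1.05318312e+01  1.02839568e+01 -1.86097827e+01 -1.52808856e-02
 -6.09657866e+01 -1.95661897e+01]
```

View pics/w3.png

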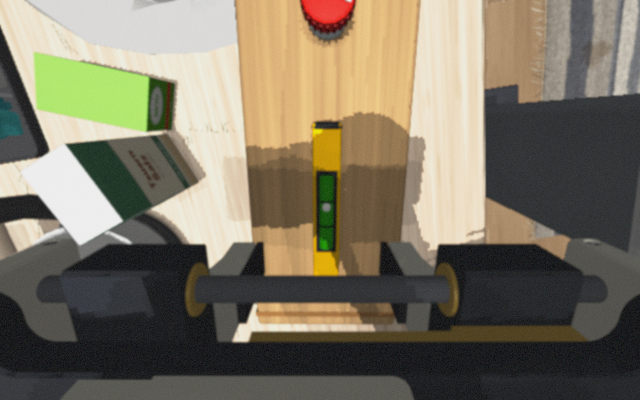

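The level lies flat along the board and is released, with the vial centre at about (326,210); the knob shows at (328,8).

```bash
python3 - <<'E'
from h import *
p=r.camera_params("wrist"); print(plane(p,(328.5,5),.13), proj(p,[[.5178,-.2475,.128]]))
print([plane(p,u,.105) for u in((326,122),(326,210))])
p=r.camera_params("top"); im=cv2.cvtColor(cv2.imread("pics/t3.png"),cv2.COLOR_BGR2HSV)
rd=cv2.inRange(im,(0,200,100),(6,255,255))|cv2.inRange(im,(174,200,100),(180,255,255))
m=cv2.moments(rd[210:250,410:450]); print(m["m00"]/255,plane(p,(410+m["m10"]/m["m00"],210+m["m01"]/m["m00"]),.13) if m["m00"] else 0)
E
```

```text
[ 0.51259649 -0.23734009  0.13      ] [[317.72739165 -10.69095982]]
[array([ 0.52481536, -0.16743844,  0.105     ]), array([ 0.53577223, -0.09737199,  0.105     ])]
0.0 0
```

```bash

python3 -m pendant '[[[0.04,0,0.005,0,0,0,1],[0.08,0,0.01,0,0,0,1],[0.12,0,0.02,0,0,0,1],[0.1545,-0.001,0.03,0,0,0,1],[0.1545,-0.001,0.0366,0,0,0,1]]]' | sed -n 2,5p
python3 -m pendant '[[[0,0,0,0,0,0,1]]]' | sed -n 2,5p
python3 - <<'E'
from h import *
snap("wrist","w4.png"); snap("top","t4.png"); snap("scene","s4.png")
go(.517,-.2475,.277,-99)
a=cv2.imread("pics/w4.png");b=cv2.imread("pics/s4.png")[90:290,300:500]
cv2.imwrite("pics/c4.png",np.hstack([cv2.resize(a,(480,300)),cv2.resize(b,(300,300),interpolation=2)]))
E
```

```text
tcp_pos: [0.5156, -0.2503, 0.3267]
eef_rot: [179.8, -0.0, -99.2]
contact_force: [0.3, 0.4, -0.2]
gripper_width: 0.0878
tcp_pos: [0.516, -0.248, 0.3267]
eef_rot: [179.8, 0.0, -99.2]
contact_force: [-0.5, -0.1, -0.1]
gripper_width: 0.0875
shift [0.0008 0.0001 0.0518] rot [ 0.02 -0.    0.01] rows>= 1.0
```

View pics/c4.png

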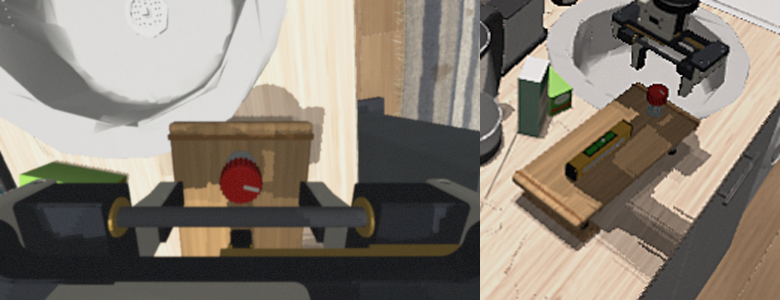

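The composite shows the knob at about (321,237) in full wrist pixels, midway between the fingers, and the level flat on the board.

```bash
python3 - <<'E'
from h import *
p=r.camera_params("wrist"); print(plane(p,(321,237),.13))
p=r.camera_params("scene"); im=cv2.cvtColor(cv2.imread("pics/s4.png"),cv2.COLOR_BGR2HSV)
rd=cv2.inRange(im,(0,170,70),(8,255,255))|cv2.inRange(im,(172,170,70),(180,255,255))
m=cv2.moments(rd[135:170,400:435]); print(m["m00"]/255,plane(p,(400+m["m10"]/m["m00"],135+m["m01"]/m["m00"]),.123))
E
```

```text
[ 0.51591603 -0.25140658  0.13      ]
92.0 [ 0.51498616 -0.23935737  0.123     ]
```

```bash

python3 -m pendant '[[[0,0,0.02,0,0,0,1],[0,0,0.035,0,0,0,1],[0,0,0.045,0,0,0,1],[0,0,0.0495,0,0,0,1],[0,0,0.0495,0,0,0,1]]]' | sed -n 2,4p
python3 -m pendant '[[[0,0,0,0,0,0,0.6],[0,0,0,0,0,0,0.2],[0,0,0,0,0,0,0],[0,0,0,0,0,0,-0.3],[0,0,0,0,0,0,-1]]]' 40
python3 -m pendant '[[[0,0,0,0,0,0,-1],[0,0,0,0,0,0,-1],[0,0,0,0,0,0,-1]]]'
```

```text
tcp_pos: [0.5171, -0.2469, 0.2792]
eef_rot: [180.0, -0.0, -99.0]
contact_force: [0.1, -0.1, 0.5]
time_s: 10.55
tcp_pos: [0.517, -0.2475, 0.2796]
eef_rot: [-180.0, 0.0, -99.0]
contact_force: [0.3, -0.3, 0.3]
gripper_width: 0.0531
gripper_force: 0.0
time_s: 10.85
tcp_pos: [0.5165, -0.2474, 0.2791]
eef_rot: [179.9, 0.0, -99.0]
contact_force: [-2.8, -0.6, 1.6]
gripper_width: 0.0353
gripper_force: 40.0
```

```bash

for a in 1; do
python3 -m pendant '[[[0,0,0.001,0,0,0,-1],[0,0,0.002,0,0,0,-1],[0,0,0.003,0,0,0,-1],[0,0,0.004,0,0,0,-1],[0,0,0.004,0,0,0,-1]]]' 45 | sed -n 2,6p
python3 -m pendant '[[[0,0,0.001,0,0,0,-1],[0,0,0.002,0,0,0,-1],[0,0,0.003,0,0,0,-1],[0,0,0.004,0,0,0,-1],[0,0,0.004,0,0,0,-1]]]' | sed -n 2,4p
python3 -m pendant '[[[0,0,0.001,0,0,0,-1],[0,0,0.002,0,0,0,-1],[0,0,0.003,0,0,0,-1],[0,0,0.004,0,0,0,-1],[0,0,0.004,0,0,0,-1]]]' | sed -n 2,4p
done
```

```text
tcp_pos: [0.5166, -0.2478, 0.2754]
eef_rot: [179.9, -0.0, -99.0]
contact_force: [-3.8, -3.8, 3.9]
gripper_width: 0.0351
gripper_force: 45.0
tcp_pos: [0.5165, -0.2483, 0.2718]
eef_rot: [180.0, -0.1, -99.0]
contact_force: [-5.6, -6.1, 6.0]
tcp_pos: [0.5165, -0.2488, 0.2681]
eef_rot: [180.0, -0.1, -99.0]
contact_force: [-6.9, -9.1, 8.1]
```

```bash

python3 -m pendant '[[[0.001,0.0007,0,0,0,0,-1],[0.002,0.0015,0,0,0,0,-1],[0.002,0.0015,0,0,0,0,-1]]]' | sed -n 2,4p
python3 -m pendant '[[[0.0003,0.0001,0.001,0,0,0,-1],[0.0006,0.0002,0.002,0,0,0,-1],[0.001,0.0003,0.003,0,0,0,-1],[0.0013,0.0003,0.004,0,0,0,-1],[0.0013,0.0003,0.004,0,0,0,-1]]]' | sed -n 2,4p
python3 -c "
from h import *
s=r.get_state(); print(s['moment'])"
```

```text
tcp_pos: [0.5156, -0.2497, 0.2682]
eef_rot: [-179.9, -0.0, -99.0]
contact_force: [-2.9, -2.9, 5.7]
tcp_pos: [0.5153, -0.2508, 0.2642]
eef_rot: [-179.9, -0.0, -99.0]
contact_force: [-2.9, -3.1, 6.8]
[-0.62346091  1.04184151  0.03977835]
```

```bash

python3 -m pendant '[[[0.0005,0.0002,0.001,0,0,0,-1],[0.001,0.0004,0.002,0,0,0,-1],[0.0015,0.0007,0.003,0,0,0,-1],[0.002,0.0007,0.004,0,0,0,-1],[0.002,0.0007,0.004,0,0,0,-1]]]' | sed -n 2,4p
python3 -m pendant '[[[0.0005,0.0002,0.001,0,0,0,-1],[0.001,0.0004,0.002,0,0,0,-1],[0.0015,0.0005,0.003,0,0,0,-1],[0.002,0.0005,0.004,0,0,0,-1],[0.002,0.0005,0.004,0,0,0,-1]]]' | sed -n 2,4p
python3 -c "
from h import *
s=r.get_state(); print(s['moment'])"
```

```text
tcp_pos: [0.5149, -0.2518, 0.2606]
eef_rot: [-179.8, 0.0, -99.0]
contact_force: [-1.7, 5.0, 10.6]
tcp_pos: [0.5147, -0.2527, 0.2572]
eef_rot: [-179.7, 0.1, -99.0]
contact_force: [-1.9, 13.2, 15.6]
[5.30484629e+00 5.51523665e-01 1.03485383e-03]
```

```bash

python3 -m pendant '[[[-0.001,0,0,0,0,0,-1],[-0.002,0,0,0,0,0,-1],[-0.0025,0.0003,0,0,0,0,-1],[-0.0025,0.0003,0,0,0,0,-1],[-0.0025,0.0003,0,0,0,0,-1]]]' | sed -n 2,4p
python3 - <<'E'
from h import *
s=r.get_state(); print(s['moment'],s["contact_force"])
snap("scene","s5.png");snap("wrist","w5.png");snap("top","t5.png")
a=cv2.imread("pics/s5.png")[100:200,300:460];b=cv2.imread("pics/w5.png");c=cv2.imread("pics/t5.png")[180:280,300:460]
cv2.imwrite("pics/c5.png",np.vstack([cv2.resize(a,(480,300),interpolation=2),cv2.resize(c,(480,300),interpolation=2)]))
E
```

```text
tcp_pos: [0.5146, -0.2517, 0.2577]
eef_rot: [-179.7, -0.0, -99.0]
contact_force: [-2.4, 1.7, 13.8]
[1.11640949 0.8819366  0.02750044] [-2.40318726  1.72940628 13.79567463]
```

View pics/c5.png

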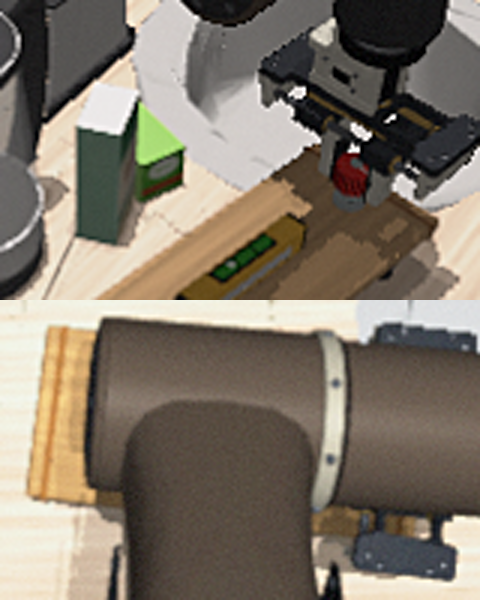

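```bash
python3 - <<'E'
from h import *
print(r.get_state()["joints"])
p=r.camera_params("scene")
# level mid & ends at vial top
m=np.array([.540,-.0945,.106]);u=np.array([.156,.988,0])
uv=proj(p,[m-u*.03,m,m+u*.03]);print(uv)
x,y=uv[1].astype(int)
ims=np.mean([r.capture("scene").astype(float) for _ in range(4)],0).astype(np.uint8)[...,::-1]
c=ims[y-18:y+18,x-30:x+30]
w=cv2.imread("pics/w5.png")
cv2.imwrite("pics/c6.png",np.vstack([cv2.resize(c,(480,288),interpolation=cv2.INTER_CUBIC),cv2.resize(w,(480,300))]))
E
```

```text
[ -6.48819862  18.8546394  -23.21476852   0.05129372 -47.62286586
  -2.52539791]
[[388.31444562 177.52733205]
 [380.69439497 183.39539597]
 [372.88314587 189.40870496]]
```

View pics/c6.png

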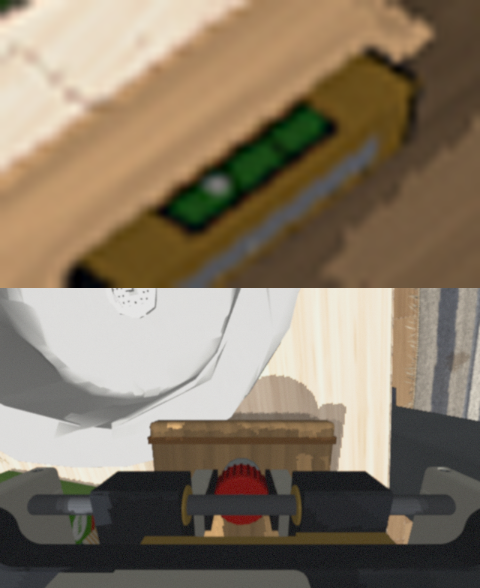

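The upper picture, 8x zoom, shows the vial from (163,215) to (330,122) with the white bubble at (217,185), about 14 mm left of the middle. That needs roughly 1.1 rad clockwise.

```bash

python3 -m pendant '[[[0,0,-0.0004,0,0,4,-1],[-0.0003,0,-0.0008,0,0,8,-1],[-0.0005,0,-0.0012,0,0,12,-1],[-0.0007,0,-0.0017,0,0,16,-1],[-0.0009,0,-0.0021,0,0,20,-1]]]' 50
python3 -c "
from h import *
s=r.get_state(); print(s['moment'],s['contact_force'])"
```

```text
time_s: 15.5
tcp_pos: [0.5143, -0.2508, 0.2596]
eef_rot: [-179.8, 0.0, -119.1]
contact_force: [-3.1, 1.4, 14.1]
gripper_width: 0.0355
gripper_force: 50.0
[1.12216378 1.5171084  0.32407031] [-3.07664392  1.40336943 14.14439767]
```

```bash

python3 -m pendant '[[[0,0,-0.0004,0,0,4,-1],[-0.0003,0.0003,-0.0008,0,0,8,-1],[-0.0004,0.0005,-0.0012,0,0,12,-1],[-0.0005,0.0006,-0.0017,0,0,16,-1],[-0.0006,0.0007,-0.0021,0,0,20,-1]]]' | sed -n 2,5p
python3 -m pendant '[[[0,0,0,0,0,0,-1],[0,0,0,0,0,0,-1],[0,0,0,0,0,0,-1],[0,0,0,0,0,0,-1],[0,0,0,0,0,0,-1]]]' | sed -n 2,5p
cat > bub.py <<'E'
from h import *
def bub(f):
    s=r.get_state(); print(s["moment"],s["contact_force"],s["eef_rot"])
    im=np.mean([r.capture("scene").astype(float) for _ in range(5)],0)
    c=cv2.resize(im[158:208,345:415],None,fx=8,fy=8,interpolation=cv2.INTER_CUBIC).clip(0,255)
    cv2.imwrite("pics/"+f,c.astype(np.uint8)[...,::-1])
    R,G,B=c[...,0],c[...,1],c[...,2]
    g=((G-R>12)&(G-B>12)).astype(np.uint8); k,l,st,_=cv2.connectedComponentsWithStats(cv2.morphologyEx(g,cv2.MORPH_CLOSE,np.ones((25,25))))
    i=1+np.argmax(st[1:,4]); m=l==i; h=cv2.convexHull(np.argwhere(m)[:,::-1].astype(np.int32))
    H=np.zeros(m.shape,np.uint8); cv2.fillConvexPoly(H,h,1)
    rc=cv2.minAreaRect(h.astype(np.float32)); P=cv2.boxPoints(rc)
    ed=[P[j]-P[j-1] for j in range(4)]; u=max(ed,key=np.linalg.norm); L=np.linalg.norm(u); u=u/L; u=u*np.sign(u[0])
    w=np.where(H>0,np.clip(R-45,0,None)*(R>70),0); yy,xx=np.indices(w.shape)
    b=np.array([(w*xx).sum(),(w*yy).sum()])/w.sum(); mpx=np.linalg.norm(np.diff(proj(r.camera_params("scene"),[[.540-.00468,-.0945-.0296,.106],[.540+.00468,-.0945+.0296,.106]]),axis=0))*8/60
    print("vial",rc,"bubble",b,"white px",(w>0).sum(),"offset mm to right end",(b-rc[0])@u/mpx,"vial mm",L/mpx)
E
python3 -c "
from bub import *
bub('v7.png')"
```

```text
tcp_pos: [0.5139, -0.2497, 0.2616]
eef_rot: [-179.8, 0.1, -139.1]
contact_force: [-3.7, 4.2, 14.7]
gripper_width: 0.035
tcp_pos: [0.5139, -0.2497, 0.2616]
eef_rot: [-179.8, 0.1, -139.0]
contact_force: [-4.6, 3.5, 15.8]
gripper_width: 0.0353
[ 1.61333065  1.50273194 -0.01034305] [-4.61767401  3.48092594 15.82374911] [-1.79831661e+02  1.32265601e-01 -1.38982081e+02]
vial ((62.5, 36.5), (73.0, 125.0), 90.0) bubble [48.64175503 19.47328537] white px 574 offset mm to right end -5.343477302990759 vial mm 48.19763718129729
```

View pics/v7.png

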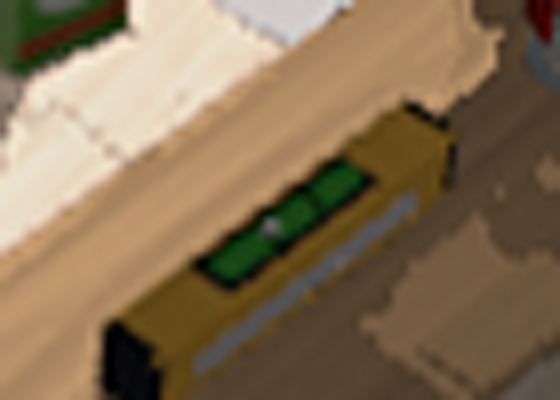

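The 8x zoom shows the vial window from (197,265) to (375,178), the right-hand line near (313,205), and the bubble at (272,226), about 7 mm left of centre.

```bash
sed -i 's/g=((G-R>12)&(G-B>12)).astype(np.uint8);/g=((G-R>12)\&(G-B>12)).astype(np.uint8); g[:140]=0;/' bub.py
python3 -m pendant '[[[0,0.0003,-0.0008,0,0,5,-1],[-0.0002,0.0007,-0.0016,0,0,10,-1],[-0.0003,0.001,-0.0022,0,0,15,-1],[-0.0004,0.0014,-0.0028,0,0,20,-1],[-0.0005,0.0018,-0.0034,0,0,25,-1]]]' | sed -n 2,5p
python3 -m pendant '[[[0,0,0,0,0,0,-1],[0,0,0,0,0,0,-1],[0,0,0,0,0,0,-1],[0,0,0,0,0,0,-1],[0,0,0,0,0,0,-1]]]' | sed -n 2,5p
python3 -m pendant '[[[0,0,0,0,0,0,-1],[0,0,0,0,0,0,-1],[0,0,0,0,0,0,-1],[0,0,0,0,0,0,-1],[0,0,0,0,0,0,-1]]]' | sed -n 2,5p
python3 -c "
from bub import *
bub('v8.png')"
```

```text
tcp_pos: [0.5134, -0.248, 0.265]
eef_rot: [-179.9, 0.2, -164.2]
contact_force: [-1.4, 3.7, 13.4]
gripper_width: 0.0347
tcp_pos: [0.5134, -0.248, 0.265]
eef_rot: [-179.9, 0.2, -164.0]
contact_force: [-1.8, 5.0, 13.4]
gripper_width: 0.035
tcp_pos: [0.5134, -0.248, 0.265]
eef_rot: [-179.9, 0.2, -164.0]
contact_force: [-2.7, 3.2, 13.5]
gripper_width: 0.0352
[ 1.49033575  0.95107298 -0.05523836] [-2.73408352  3.17751206 13.53608402] [-179.88479946    0.24094981 -163.9829688 ]
vial ((284.917724609375, 220.686279296875), (37.936073303222656, 179.57699584960938), 52.27500534057617) bubble [279.58851088 218.99323592] white px 244 offset mm to right end -1.2258589702662785 vial mm 69.24149513653441
```

```bash
cat > prof.py <<'E'
from h import *
def prof(f,c0):
    im=cv2.imread("pics/"+f).astype(float); p=r.camera_params("scene")
    m=np.array([.540,-.0945,.106]);u=np.array([.156,.988,0])
    q=proj(p,[m+u*.03,m-u*.03]); d=(q[1]-q[0])*8; per=np.linalg.norm(d)/60; d/=np.linalg.norm(d); n=np.array([-d[1],d[0]])
    for s in range(-40,41,2):
        v=[im[int(round(y)),int(round(x))] for k in np.linspace(-7,7,8) for x,y in [np.array(c0)+d*s*per+n*k]]
        v=np.mean(v,0); print(s,v[::-1].round().astype(int),end="  ")
    print()
E
python3 -c "
from prof import *
prof('v7.png',(285,221)); prof('v8.png',(285,221))"
```

```text
-40 [100  73  25]  -38 [75 52 19]  -36 [34 25 12]  -34 [11 27 12]  -32 [12 50 15]  -30 [21 66 19]  -28 [24 72 21]  -26 [24 71 21]  -24 [23 69 20]  -22 [23 69 19]  -20 [23 69 19]  -18 [24 69 20]  -16 [22 68 18]  -14 [21 69 17]  -12 [25 68 22]  -10 [37 61 34]  -8 [57 63 55]  -6 [78 82 74]  -4 [73 90 69]  -2 [49 80 45]  0 [26 68 22]  2 [20 66 16]  4 [23 68 18]  6 [24 69 20]  8 [23 71 20]  10 [20 64 16]  12 [13 45  9]  14 [11 38  8]  16 [16 53 14]  18 [22 67 19]  20 [24 69 20]  22 [23 69 20]  24 [23 67 19]  26 [21 66 18]  28 [20 67 18]  30 [16 67 17]  32 [19 63 17]  34 [45 58 18]  36 [82 64 21]  38 [102  74  26]  40 [105  77  26]  
-40 [91 66 23]  -38 [60 40 16]  -36 [22 17 11]  -34 [ 8 26 11]  -32 [14 54 14]  -30 [21 68 17]  -28 [22 69 18]  -26 [23 69 19]  -24 [23 69 18]  -22 [23 68 19]  -20 [23 68 19]  -18 [24 69 20]  -16 [24 68 19]  -14 [24 70 19]  -12 [21 65 16]  -10 [12 46 10]  -8 [10 39  8]  -6 [31 61 27]  -4 [64 87 59]  -2 [ 86 100  81]  0 [83 98 78]  2 [60 83 55]  4 [33 70 29]  6 [20 67 16]  8 [22 70 17]  10 [22 65 18]  12 [14 45 11]  14 [10 38  8]  16 [18 55 13]  18 [22 66 16]  20 [23 68 18]  22 [23 68 19]  24 [23 67 19]  26 [22 68 18]  28 [21 68 18]  30 [16 67 17]  32 [19 63 17]  34 [46 59 18]  36 [82 64 21]  38 [100  72  24]  40 [104  76  25]
```

Line profile: black lines at −8.5 and +13.5 mm, so the middle is at 2.5 and the bubble at −0.8, i.e. 3.3 mm short. That needs about 17° more.

```bash

python3 -m pendant '[[[0,0.0004,-0.0005,0,0,5,-1],[0,0.0008,-0.001,0,0,10,-1],[0,0.0011,-0.0014,0,0,14,-1],[0,0.0014,-0.0018,0,0,17,-1],[0,0.0014,-0.0018,0,0,17,-1]]]' | sed -n 2,5p
python3 -m pendant '[[[0,0,0,0,0,0,-1],[0,0,0,0,0,0,-1],[0,0,0,0,0,0,-1],[0,0,0,0,0,0,-1],[0,0,0,0,0,0,-1]]]' >/dev/null
python3 -m pendant '[[[0,0,0,0,0,0,-1],[0,0,0,0,0,0,-1],[0,0,0,0,0,0,-1],[0,0,0,0,0,0,-1],[0,0,0,0,0,0,-1]]]' >/dev/null
python3 -m pendant '[[[0,0,0,0,0,0,-1],[0,0,0,0,0,0,-1],[0,0,0,0,0,0,-1],[0,0,0,0,0,0,-1],[0,0,0,0,0,0,-1]]]' | sed -n 1,6p
python3 -c "
from bub import *
bub('v9.png')
from prof import *
prof('v9.png',(285,221))"
```

```text
tcp_pos: [0.5133, -0.2467, 0.267]
eef_rot: [-179.9, 0.3, 178.9]
contact_force: [-2.0, 3.1, 14.2]
gripper_width: 0.035
time_s: 20.5
tcp_pos: [0.5133, -0.2467, 0.2669]
eef_rot: [-179.9, 0.3, 179.0]
contact_force: [-1.7, 4.5, 13.3]
gripper_width: 0.035
gripper_force: 50.0
[1.19707012 0.66672784 0.16079765] [-1.71990108  4.48171399 13.3088209 ] [-179.94253992    0.29460296  179.04061833]
vial ((282.28863525390625, 221.87953186035156), (38.730491638183594, 185.69244384765625), 52.750038146972656) bubble [285.08442789 213.38569574] white px 288 offset mm to right end 2.8404679798136345 vial mm 71.59950217052268
-40 [92 67 24]  -38 [60 41 16]  -36 [21 22 10]  -34 [ 8 33 11]  -32 [17 57 16]  -30 [23 69 20]  -28 [23 70 19]  -26 [22 67 18]  -24 [24 68 19]  -22 [23 68 19]  -20 [22 68 18]  -18 [23 69 19]  -16 [23 69 19]  -14 [24 71 19]  -12 [20 62 17]  -10 [15 47 13]  -8 [14 47 13]  -6 [16 59 12]  -4 [22 68 17]  -2 [49 80 44]  0 [80 96 74]  2 [ 92 102  87]  4 [77 92 72]  6 [47 78 43]  8 [25 72 21]  10 [19 64 15]  12 [14 43 11]  14 [12 37 10]  16 [18 56 14]  18 [22 67 18]  20 [24 69 19]  22 [22 68 18]  24 [21 66 17]  26 [22 68 18]  28 [22 69 18]  30 [18 69 18]  32 [10 60 16]  34 [34 52 16]  36 [79 59 21]  38 [102  72  26]  40 [106  77  27]
```

```bash
python3 -c "
from plant import r
print(r.close_job())"
```

```text
the job is handed in; nothing more can be done
None
```

I laid the level on the board and let go. At hand-in (about 21 s of the 67 s) I was still holding the knob pressed at about 13 N, with the bubble within about 0.5 mm of midway between the lines.

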